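# Put the seasonings and tins back in their holders

### The job

Put away the mixed things gathered on the wire cooling rack: one spice jar in each cell of the wire spice rack, one green tin in each bay of the black tin tray, and the wooden pepper mill in the middle of its blue dish, all standing upright on the bottom of their holders. Leave the steel cup on the cooling rack and the sauce bottle where they are.

Things in the scene. Friction and masses are not known exactly. Their poses are not given: they have to be found in the camera images.
- jar_1: Spice jar with a red screw cap, upright on the wire cooling rack (wire tops 26 mm above the table). 106 mm tall, body 42 mm across, cap 45 mm across from 85 mm up to the top, 0.11 kg. Origin: centre of its underside, z up; yaw is of no account. The other spice jar is its twin; either may go in either cell.
- jar_2: Spice jar with a red screw cap, upright on the wire cooling rack (wire tops 26 mm above the table). 106 mm tall, body 42 mm across, cap 45 mm across from 85 mm up to the top, 0.11 kg. Origin: centre of its underside, z up; yaw is of no account. The other spice jar is its twin; either may go in either cell.
- tin_1: Small closed food tin, green label and plain gold-coloured top, upright on the wire cooling rack (wire tops 26 mm above the table). 57 mm diameter, 72 mm tall, about 0.18 kg. Origin: centre of its underside, z up; yaw is of no account. The other tin is its twin; either may go in either bay.
- tin_2: Small closed food tin, green label and plain gold-coloured top, upright on the wire cooling rack (wire tops 26 mm above the table). 57 mm diameter, 72 mm tall, about 0.18 kg. Origin: centre of its underside, z up; yaw is of no account. The other tin is its twin; either may go in either bay.
- mill: Wooden pepper mill, upright on the wire cooling rack (wire tops 26 mm above the table). 160 mm tall: body up to 115 mm, 58 mm across at the foot, 48 at its top; ball head (does not turn) 116 to 149 mm up, widest, 50 mm, at 130 mm; small steel knob on top. 0.18 kg. Origin: centre of its underside, z up; yaw is of no account.
- steel_cup: Small open steel cup, 67 mm across the rim, 48 mm tall, standing among the others on the wire cooling rack. It belongs there and is to be left alone. Origin: centre of its underside.
- sauce_bottle: Sauce bottle with a red cap, 47 by 78 mm, 204 mm tall, standing on the table beyond the sheet pan, before the steel food warmer. To be left alone. Origin: centre of its underside.
- spice_rack: Low steel-wire rack with two open square cells side by side, for the spice jars. Origin: centre of its underside, on the table; the cells lie at y = +33.5 mm and y = -33.5 mm in its own frame (x = 0). Each cell is 62 mm square inside; its floor is 3 mm above the origin, its upper rail tops out at 49 mm. Outside 73 (x) by 140 (y) mm. Fixed; the three holders, right of the sheet pan, swap places.
- tin_tray: Low black plastic tray with a divider between two square bays, for the tins; blank white card on its front. Origin: centre of its underside, on the table; the bays lie at y = +39 mm and y = -39 mm in its own frame (x = 0). Each bay is 74 mm square inside; its floor is 4 mm above the origin, its rim 30 mm. Outside 82 (x) by 160 (y) mm. Fixed; the three holders, right of the sheet pan, swap places.
- mill_dish: Round blue ceramic dish, 96 mm across the rim and 15 mm high, that the pepper mill stands on. Origin: centre of its underside, on the table. Its flat inner floor is 5 mm above the origin and about 80 mm across. Fixed; the three holders, right of the sheet pan, swap places.
There are look-alikes about, which are no part of the job. What is shaped like the jar_2 but purple is not meant.

How it is judged:
At the end, for the whole second after the job is handed in: Each jar stands upright (within 0.1 rad) on the floor of a cell of the spice rack, within 11 mm of the cell's centre in x and y; each tin likewise in a bay of the tin tray, within 11 mm; the mill stands upright on the floor of its dish, within 16 mm of its centre; all five at rest (z of jar_1 in the frame of spice_rack between -0.003 and 0.009 m and angle between each of jar_1, jar_2, tin_1, tin_2, mill's own z axis and vertical below 0.1 rad and linear speed of each of jar_1, jar_2, tin_1, tin_2, mill below 0.02 m/s and angular speed of each of jar_1, jar_2, tin_1, tin_2, mill below 0.2 rad/s and x of jar_1 in the frame of spice_rack between -0.011 and 0.011 m and (y of jar_1 in the frame of spice_rack between 0.0225 and 0.0445 m or y of jar_1 in the frame of spice_rack between -0.0445 and -0.0225 m) and z of jar_2 in the frame of spice_rack between -0.003 and 0.009 m and x of jar_2 in the frame of spice_rack between -0.011 and 0.011 m and (y of jar_2 in the frame of spice_rack between 0.0225 and 0.0445 m or y of jar_2 in the frame of spice_rack between -0.0445 and -0.0225 m) and z of tin_1 in the frame of tin_tray between -0.002 and 0.01 m and x of tin_1 in the frame of tin_tray between -0.011 and 0.011 m and (y of tin_1 in the frame of tin_tray between 0.028 and 0.05 m or y of tin_1 in the frame of tin_tray between -0.05 and -0.028 m) and z of tin_2 in the frame of tin_tray between -0.002 and 0.01 m and x of tin_2 in the frame of tin_tray between -0.011 and 0.011 m and (y of tin_2 in the frame of tin_tray between 0.028 and 0.05 m or y of tin_2 in the frame of tin_tray between -0.05 and -0.028 m) and z of mill in the frame of mill_dish between -0.001 and 0.011 m and horizontal distance between mill and mill_dish below 0.016 m); the robot touches nothing.
It fails at once if the steel cup is pushed more than 25 mm or knocked over (distance of steel_cup from where it was at the start of the episode above 0.025 m or angle between steel_cup's own z axis and vertical above 0.3 rad).
It fails at once if the sauce bottle is pushed more than 25 mm or knocked over (distance of sauce_bottle from where it was at the start of the episode above 0.025 m or angle between sauce_bottle's own z axis and vertical above 0.3 rad).
It also fails if it takes over 115 s, if anything falls off the work surface, if the arm or the gripper's body presses on something with over 40 N, if the wrist force passes 120 N, or if a joint passes its speed limit or range.

### The arm

A 6-joint arm with a two-finger parallel gripper is mounted at the origin on the work surface; the furniture and walls round the work are solid. World frame = base frame: x ahead of the robot, y to its left, z up, the work surface at z = 0. Lengths are in m, angles in rad, forces in N, time in s.
With the tool pointing down it reaches from about 0.3 to 0.775 m from the base axis. Payload 14.6 kg.
Tool frame: the origin (TCP) lies at the very end of the fingers, on their centre line; the grasp point (between the pads) lies 19 mm behind it (ctrl.grasp_offset is the distance from the TCP to the grasp point, in m); z points along the fingers, y is the line along which they close (so a half turn about z gives the same grasp; the last joint's range is limited). The gripper opens to 94 mm and grips with 3 to 60 N. Pads are 16 mm wide; open, the fingers measure 119 mm over their backs; the gripper's body (75 mm by 177 mm) begins 78 mm behind the grasp point.
Start: joints at [1.077, 0.3, 1.521, -0, 1.321, -0.067], TCP at [0.228, 0.501, 0.176] pointing down, gripper open.
Joint ranges: [-3.03, 3.03], [-0.79, 2.21], [0.23, 2.52], [-1.04, 4.18], [0, 3.07], [-2.55, 2.55]. Speed limits (rad/s): [2.22, 2.22, 2.57, 3.14, 3.14, 3.14].

### API

Orientations are given as [roll, pitch, yaw] about the fixed x, y, z axes, in that order (R = Rz(yaw) Ry(pitch) Rx(roll)).
In Python, from station import ctrl gives the robot as it stands.
- The arm moves only by the tool step_arm, never from a script. Its argument "plan" is a list that holds one entry, the list of rows, each a list of 6 numbers: the shift along the tool's x, y, z in units of 30 mm (1.0 is 30 mm), then the turn, a rotation vector about the tool's x, y, z in units of 6 degrees (1.0 is 6 degrees). In form: [[[dx, dy, dz, wx, wy, wz], ...]]. A call has 1 to 8 rows; each row is the pose to reach, as a shift and turn from the pose commanded when the call began, along the tool's axes at that moment; what a row does not reach only later rows make up. A row lasts 1/12 s, in which the tool goes at most 41.7 mm and 7.16 degrees, less where a joint would pass 70% of its speed; a pose out of reach is approached as far as the arm can. A call with a gripper value outside its range is refused whole. "grip" is the opening, from 0 (shut) to 1 (fully open), set as the call begins (left out, the last holds). The fingers move at their own pace and stop on an object; "squeeze" is the grip in N (left out, the last holds). Time passes only in rows, so rows that repeat a pose let the fingers close. It gives the time, the measured TCP pose, the force, the opening and the grip force at its end, in the units of the state.
- ctrl.get_obs(): the state, without advancing time (a new reading comes with each control period).
- ctrl.camera(name): name is "scene" or "side" or "wrist"; returns the picture (384x512x3 uint8, red, green, blue); there is no depth.
- ctrl.camera_model(name): a dict with "intrinsics" (3x3 intrinsics, pixels), "R" (3x3) and "t" (3): a world point X has camera coordinates R X + t; the wrist camera has in their place "tool_from_camera" (4x4, takes a point from camera to tool coordinates, whose origin is the TCP and whose axes are the flange's). Camera axes: x right, y down, z forward; pixel columns grow to the right and rows downward; lengths in m; the calibration is good to about 2 mm. A picture is of the moment at which its call begins: read the wrist's pose just before it. camera_model takes no time and is no camera call.
- ctrl.hand_in(): hands the job in; it is judged then, once.
Trained networks look in the newest picture that a camera, given by its name, has taken for a name from the list of things; names that differ only in an ending like _2 or _b are one class to them, and where a whole thing is asked for, a point or a joint stands for the part that bears it (a point fixed in the world has none). Each returns a list of dicts, best first, with "confidence" (0 to 1); they miss things now and then, are a little off and sometimes report something else, mostly with a low value. They report only what shows in the picture. A call takes as long as a camera call. They do not tell look-alikes from the thing itself.
- ctrl.masks_of(query, camera): "pixels" (384x512 bool, what is visible of it) and "at" ([column, row] in pixels, amid what is visible of it).
- ctrl.place_of(query, camera): "at" ([column, row] in pixels: a listed point, or the origin of a listed thing).
The state is a dict: "time_s": time; "qpos": joint angles; "joint_vel": joint speeds; "tau": joint torques, N m; "ee_pos": TCP position; "eef_rot": TCP orientation; "force": force on the tool from outside, world axes, zero at the start; "moment": the same for the moment, N m; "grip_width": finger opening in m; "grip_force": force on a finger pad.
Only numpy, scipy, OpenCV 4.12 (cv2) and the standard library are available. Lean on these libraries where they do the work, as an engineer would, in place of code of your own. Each camera call takes 0.05 s, during which the arm holds its last target. There are 200 camera calls.

## Working session

There is one attempt and no reset: what is moved stays moved. The work goes in short steps, Python scripts to look and compute and a tool call to move; the robot and the scene stay as the last step left them, time stands still between calls to the robot, and variables do not carry over. Pictures are saved under pics/ and viewed, at most 14 in all, crops included, and the job is handed in when it is done.

Besides the shell and the picture viewer there is one more tool, called as a command line: name --argument value ..., lists and objects as JSON in quotes. step_arm: Moves the arm, as the interface text tells. Its arguments: {"type":"object","properties":{"plan":{"type":"array","items":{"type":"array","items":{"type":"array","items":{"type":"number"}}}},"grip":{"type":"number"},"squeeze":{"type":"number"}},"required":["plan"]}

```bash
ls; mkdir -p pics; python3 - <<'E'
from station import ctrl
import cv2,numpy as np
o=ctrl.get_obs();print({k:np.round(v,3) for k,v in o.items()},ctrl.grasp_offset)
for n in["scene","side","wrist"]:
    cv2.imwrite(f"pics/{n}0.png",cv2.cvtColor(ctrl.camera(n),cv2.COLOR_RGB2BGR))
    m=ctrl.camera_model(n);print(n,{k:np.round(v,3).tolist() for k,v in m.items()})
    for q in["jar_1","tin_1","mill","steel_cup","sauce_bottle","spice_rack","tin_tray","mill_dish"]:
        print(q,[(np.round(d["at"]).tolist(),round(d["confidence"],2)) for d in ctrl.place_of(q,n)])
E
```

```text
pics
{'time_s': np.float64(0.0), 'qpos': array([ 1.077,  0.3  ,  1.522,  0.   ,  1.321, -0.067]), 'joint_vel': array([ 0.001,  0.   , -0.002, -0.   ,  0.001,  0.001]), 'tau': array([-0.0000e+00, -5.3181e+01, -3.5274e+01,  7.1000e-02,  2.4000e-02,
       -0.0000e+00]), 'ee_pos': array([0.228, 0.5  , 0.176]), 'eef_rot': array([-3.14 , -0.   ,  2.715]), 'force': array([-0.127,  0.003,  0.026]), 'moment': array([-0.033,  0.02 , -0.002]), 'grip_force': np.float64(0.0), 'grip_width': np.float64(0.094)} 0.0188
scene {'intrinsics': [[436.055, 0.0, 257.418], [0.0, 436.055, 198.138], [0.0, 0.0, 1.0]], 'R': [[-0.997, -0.078, 0.008], [-0.066, 0.777, -0.626], [0.043, -0.625, -0.78]], 't': [0.555, 0.092, 1.021]}
jar_1 [([258.0, 284.0], 0.97), ([307.0, 276.0], 0.82), ([204.0, 162.0], 0.63)]
tin_1 [([238.0, 206.0], 0.63), ([290.0, 204.0], 0.56)]
mill [([296.0, 238.0], 0.74)]
steel_cup [([250.0, 244.0], 0.73)]
sauce_bottle [([180.0, 231.0], 0.89)]
spice_rack [([248.0, 154.0], 0.9), ([240.0, 207.0], 0.52)]
tin_tray [([288.0, 151.0], 0.79)]
mill_dish [([324.0, 160.0], 0.55)]
side {'intrinsics': [[407.502, 0.0, 262.929], [0.0, 407.502, 193.705], [0.0, 0.0, 1.0]], 'R': [[-0.832, 0.555, -0.004], [0.314, 0.465, -0.828], [-0.458, -0.689, -0.561]], 't': [0.491, -0.108, 1.196]}
jar_1 [([337.0, 258.0], 0.91), ([357.0, 229.0], 0.7)]
tin_1 [([294.0, 196.0], 0.85), ([256.0, 218.0], 0.67)]
mill [([326.0, 213.0], 0.96)]
steel_cup [([295.0, 233.0], 0.78)]
sauce_bottle []
spice_rack [([210.0, 181.0], 0.95)]
tin_tray [([249.0, 169.0], 0.75)]
mill_dish [([279.0, 164.0], 0.66)]
wrist {'intrinsics': [[339.629, 0.0, 259.74], [0.0, 339.629, 193.297], [0.0, 0.0, 1.0]], 'tool_from_camera': [[0.001, -0.958, -0.288, 0.084], [1.0, 0.001, 0.0, -0.0], [-0.0, -0.288, 0.958, -0.208], [0.0, 0.0, 0.0, 1.0]]}
jar_1 []
tin_1 []
mill []
steel_cup []
sauce_bottle []
spice_rack []
tin_tray []
mill_dish []
```

```bash
python3 - <<'E'
import cv2,numpy as np
a=cv2.imread("pics/scene0.png")[110:320,140:380];b=cv2.imread("pics/side0.png")[100:310,160:400]
cv2.imwrite("pics/scene_c.png",cv2.resize(a,(684,600),interpolation=cv2.INTER_CUBIC))
cv2.imwrite("pics/side_c.png",cv2.resize(b,(684,600),interpolation=cv2.INTER_CUBIC))
E
```

```text
(no output)
```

View pics/scene0.png

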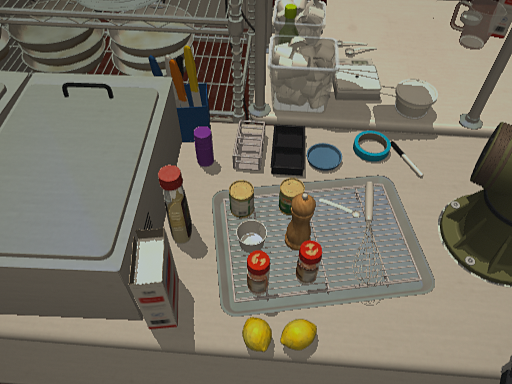

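View pics/scene_c.png

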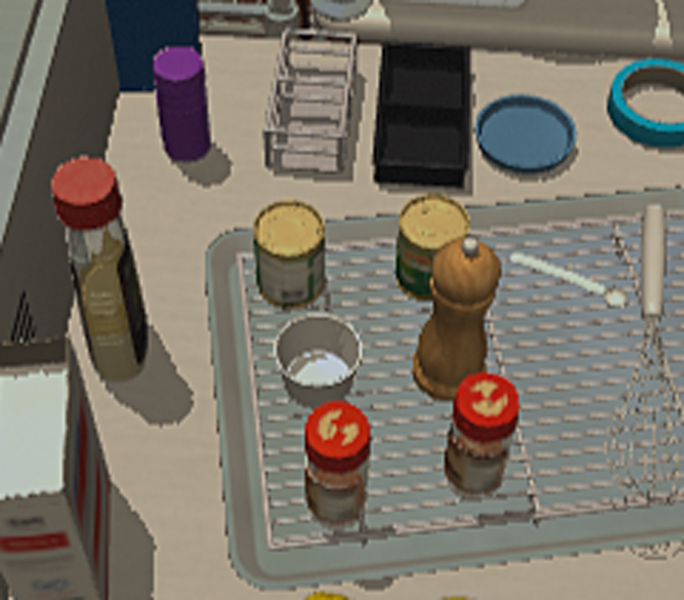

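View pics/side_c.png

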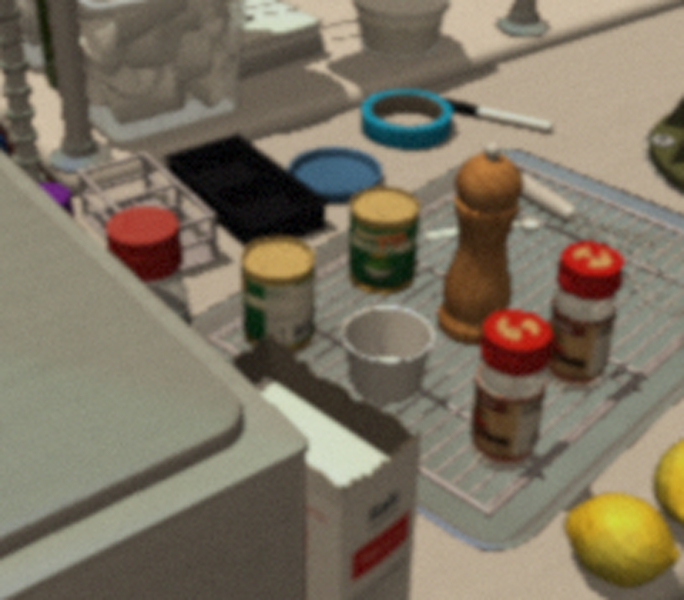

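The scene picture shows red-capped jars at (258,284) and (309,276). The purple cylinder at (204,150) is the look-alike, and the enlarged crop confirms that only the two red-capped ones are jars on the rack. The tins are at (241,198) and (291,196), the mill at (300,225) and the cup at (250,236). For the holders, the wire rack is at (248,147), the black tray at (288,150) and the blue dish at (324,157). Next I triangulate.

```bash
cat > h.py <<'E'
import numpy as np,cv2
from station import ctrl
from scipy.spatial.transform import Rotation as Ro
def P(n,obs=None):
    m=ctrl.camera_model(n);K=np.array(m["intrinsics"])
    if n=="wrist":
        o=obs or ctrl.get_obs();T=np.eye(4);T[:3,:3]=Ro.from_euler("xyz",o["eef_rot"]).as_matrix();T[:3,3]=o["ee_pos"]
        E=np.linalg.inv(T@np.array(m["tool_from_camera"]));return K@E[:3]
    return K@np.c_[m["R"],m["t"]]
def tri(Pa,a,Pb,b):
    X=cv2.triangulatePoints(Pa,Pb,np.float64(a).reshape(2,1),np.float64(b).reshape(2,1))[:,0];return X[:3]/X[3]
def plane(P_,a,z):
    # pixel to world on height z
    H=np.c_[P_[:,:2],P_[:,2]*z+P_[:,3]];v=np.linalg.solve(H,[a[0],a[1],1]);return v[:2]/v[2]
def proj(P_,X):
    X=np.atleast_2d(X);v=np.c_[X,np.ones(len(X))]@P_.T;return v[:,:2]/v[:,2:]
E
python3 - <<'E'
from h import *
A,B=P("scene"),P("side")
pts=dict(jarA=((258,284),(337,258)),jarB=((307,276),(357,229)),tinA=((238,206),(256,218)),tinB=((290,204),(294,196)),mill=((296,238),(326,213)),cup=((250,244),(295,233)),rack=((248,154),(210,181)),tray=((288,151),(249,169)),dish=((324,160),(279,164)))
for k,(a,b) in pts.items():
    z=.026 if k[:3] in("jar","tin","mil","cup") else .0
    print(k,tri(A,a,B,b).round(3),plane(A,a,z).round(3),plane(B,b,z).round(3))
print("bottle",plane(A,(180,231),0))
# cap tops by eye
print("capA",tri(A,(258,258),B,(342,215)).round(3),"capB",tri(A,(311,248),B,(367,187)).round(3))
E
```

```text
jarA [0.541 0.184 0.028] [0.542 0.179] [0.54  0.188]
jarB [0.44  0.146 0.023] [0.44  0.152] [0.442 0.144]
tinA [ 0.603 -0.015  0.029] [ 0.605 -0.022] [ 0.602 -0.011]
tinB [ 0.481 -0.033  0.03 ] [ 0.482 -0.039] [ 0.478 -0.032]
mill [0.465 0.065 0.032] [0.465 0.057] [0.46  0.063]
cup [0.567 0.086 0.033] [0.567 0.082] [0.561 0.08 ]
rack [ 0.602 -0.225  0.006] [ 0.6   -0.222] [ 0.598 -0.244]
tray [ 0.491 -0.222  0.016] [ 0.492 -0.243] [ 0.478 -0.239]
dish [ 0.394 -0.213  0.002] [ 0.394 -0.218] [ 0.392 -0.215]
bottle [0.73590243 0.0430057 ]
capA [0.542 0.184 0.134] capB [0.443 0.153 0.139]
```

```bash
cat >> h.py <<'E'
def go(x,y,z,yaw):
    o=ctrl.get_obs();R=Ro.from_euler("xyz",o["eef_rot"]);d=np.array([x,y,z])-o["ee_pos"]
    s=R.inv().apply(d)/.03;w=(R.inv()*Ro.from_euler("xyz",[np.pi,0,np.radians(yaw)])).as_rotvec(degrees=True)/6
    print("row",s.round(2).tolist(),w.round(2).tolist(),"n",(max(np.linalg.norm(d)/.0417,np.linalg.norm(w)*6/7.16)).round(1),"t",o["time_s"].round(2))
E
python3 -c "
from h import *
go(.5,.05,.3,90)"
```

```text
Traceback (most recent call last):
  File "h.py", line 20, in go
    print("row",s.round(2).tolist(),w.round(2).tolist(),"n",(max(np.linalg.norm(d)/.0417,np.linalg.norm(w)*6/7.16)).round(1),"t",o["time_s"].round(2))
                                                                                                                                 ^^^^^^^^^^^^^^^^^
AttributeError: 'float' object has no attribute 'round'
```

```bash
sed -i 's/o\["time_s"\].round(2)/round(float(o["time_s"]),2)/' h.py
python3 -c "
from h import *
go(.5,.05,.3,90)"
```

```text
row [-14.48, -9.92, -4.12] [-0.0, 0.0, 10.92] n 13.0 t 1.35
```

step_arm --plan '[[[-3,-2,-3,0,0,2],[-14.5,-9.9,-4.1,0,0,10.9],[-14.5,-9.9,-4.1,0,0,10.9],[-14.5,-9.9,-4.1,0,0,10.9],[-14.5,-9.9,-4.1,0,0,10.9],[-14.5,-9.9,-4.1,0,0,10.9],[-14.5,-9.9,-4.1,0,0,10.9],[-14.5,-9.9,-4.1,0,0,10.9]]]' --grip 1

```text
time_s: 2.02
ee_pos: [0.3933, 0.2267, 0.2595]
eef_rot: [3.141, -0.0, 1.709]
force: [0.2, 0.7, 0.3]
grip_width: 0.0939
grip_force: 0.0
```

```bash
python3 -c "
from h import *
go(.5,.05,.3,90);print(ctrl.get_obs()['ee_pos'])"
```

```text
row [-6.32, 2.71, -1.35] [0.01, -0.0, 1.32] n 5.0 t 2.02
[0.39334117 0.22668889 0.25953397]
```

step_arm --plan '[[[-6.3,2.7,-1.35,0,0,1.3],[-6.3,2.7,-1.35,0,0,1.3],[-6.3,2.7,-1.35,0,0,1.3],[-6.3,2.7,-1.35,0,0,1.3],[-6.3,2.7,-1.35,0,0,1.3],[-6.3,2.7,-1.35,0,0,1.3],[-6.3,2.7,-1.35,0,0,1.3],[-6.3,2.7,-1.35,0,0,1.3]]]'

```text
time_s: 2.68
ee_pos: [0.4998, 0.0534, 0.2991]
eef_rot: [-3.141, -0.0, 1.578]
force: [-0.1, 0.4, -0.7]
grip_width: 0.094
grip_force: 0.0
```

```bash
cat >> h.py <<'E'
Q=["jar_1","tin_1","mill","steel_cup","sauce_bottle","spice_rack","tin_tray","mill_dish"]
def shot(name,qs=Q):
    o=ctrl.get_obs();im=ctrl.camera("wrist");cv2.imwrite(f"pics/{name}.png",im[:,:,::-1]);W=P("wrist",o);np.save(name,W)
    print(o["ee_pos"].round(4),o["eef_rot"].round(4))
    for q in qs:
        print(q,[(np.round(d["at"]).tolist(),round(d["confidence"],2),plane(W,d["at"],.026 if q in Q[:4] else 0).round(3).tolist()) for d in ctrl.place_of(q,"wrist")])
E
python3 -c "
from h import *
shot('w1');go(.5,-.12,.3,90)"
```

```text
[0.4998 0.0534 0.2991] [-3.1411e+00 -2.0000e-04  1.5782e+00]
jar_1 [([291.0, 56.0], 0.7, [0.541, 0.182]), ([218.0, 79.0], 0.64, [0.444, 0.153])]
tin_1 [([323.0, 200.0], 0.91, [0.595, -0.017]), ([244.0, 207.0], 0.62, [0.477, -0.028])]
mill [([233.0, 146.0], 0.91, [0.462, 0.063])]
steel_cup [([307.0, 133.0], 0.61, [0.566, 0.082]), ([414.0, 156.0], 0.46, [0.721, 0.051])]
sauce_bottle [([414.0, 154.0], 0.6, [0.733, 0.049]), ([217.0, 77.0], 0.5, [0.439, 0.156])]
spice_rack [([317.0, 314.0], 0.59, [0.602, -0.233])]
tin_tray [([255.0, 313.0], 0.75, [0.494, -0.233]), ([218.0, 76.0], 0.53, [0.44, 0.157])]
mill_dish [([201.0, 308.0], 0.85, [0.4, -0.224]), ([232.0, 146.0], 0.41, [0.458, 0.059])]
row [-5.78, -0.05, -0.02] [0.0, -0.0, 0.08] n 4.2 t 3.13
```

View pics/w1.png

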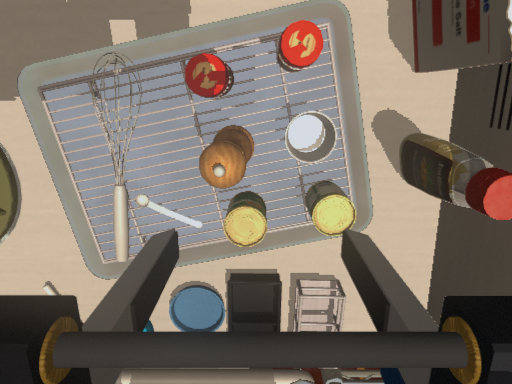

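The wrist view shows red caps at (301,43) and (208,75), tin tops at (246,225) and (334,213), and the mill knob at (219,171). The holders are at the bottom: dish (197,310), tray (254,305) and rack (318,308). I'll take a second view over the holders.

step_arm --plan '[[[-5.8,0,0,0,0,0.1],[-5.8,0,0,0,0,0.1],[-5.8,0,0,0,0,0.1],[-5.8,0,0,0,0,0.1],[-5.8,0,0,0,0,0.1],[-5.8,0,0,0,0,0.1]]]'

```text
time_s: 3.63
ee_pos: [0.5012, -0.1229, 0.299]
eef_rot: [-3.141, -0.0, 1.565]
force: [0.2, 0.5, -0.8]
grip_width: 0.0941
grip_force: 0.0
```

```bash
python3 -c "
from h import *
shot('w2')"
```

```text
[ 0.5012 -0.1229  0.299 ] [-3.1410e+00 -1.0000e-04  1.5648e+00]
jar_1 []
tin_1 [([332.0, 72.0], 0.93, [0.599, -0.015]), ([242.0, 86.0], 0.89, [0.478, -0.032])]
mill [([228.0, 10.0], 0.67, [0.462, 0.061])]
steel_cup [([255.0, 215.0], 0.5, [0.494, -0.218])]
sauce_bottle [([427.0, 25.0], 0.84, [0.73, 0.046])]
spice_rack [([321.0, 219.0], 0.89, [0.599, -0.234])]
tin_tray [([256.0, 218.0], 0.87, [0.495, -0.233])]
mill_dish [([195.0, 212.0], 0.96, [0.398, -0.221])]
```

View pics/w2.png

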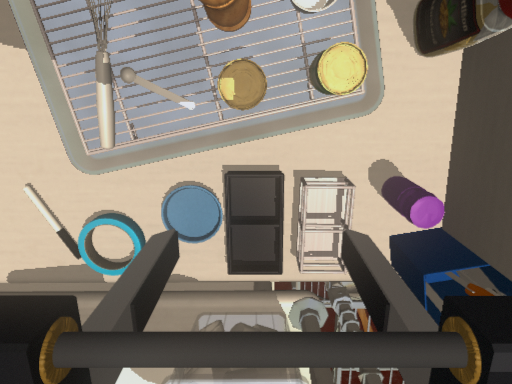

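```bash
cat > ov.py <<'E'
from h import *
def circ(c,r,z):
    t=np.linspace(0,2*np.pi,60);return np.c_[c[0]+r*np.cos(t),c[1]+r*np.sin(t),0*t+z]
def box(c,a,b,yaw,z,o=0):
    p=np.array([[-a,-b],[a,-b],[a,b],[-a,b]])/2+[0,o];R=Ro.from_euler("z",yaw,degrees=True).as_matrix()[:2,:2]
    return np.c_[p@R.T+c,np.full(4,z)]
def draw(im,W,polys,f,x0,y0):
    for p,col in polys:
        q=(proj(W,p)-[x0,y0]+.5)*f-.5
        cv2.polylines(im,[np.round(q*8).astype(np.int32).reshape(-1,1,2)],True,col,1,cv2.LINE_AA,3)
def crop(name,out,x0,y0,w,h,f,polys):
    im=cv2.resize(cv2.imread(f"pics/{name}.png")[y0:y0+h,x0:x0+w],None,fx=f,fy=f,interpolation=cv2.INTER_CUBIC)
    draw(im,np.load(name+".npy"),polys,f,x0,y0);cv2.imwrite(f"pics/{out}.png",im)
E
python3 - <<'E'
from ov import *
W=np.load("w2.npy")
g=(0,255,0);m=(255,0,255)
polys=[(box((.495,-.233),.082,.160,0,.03),g),(box((.495,-.233),.082,.160,0,.0),m),
(box((.599,-.234),.073,.140,0,.049),g),(box((.599,-.234),.073,.140,0,.0),m),
(circ((.398,-.221),.048,.015),g),(circ((.602,-.014),.0285,.098),g),(circ((.478,-.033),.0285,.098),g),(circ((.478,-.033),.0285,.026),m)]
crop("w2","w2c",150,40,230,245,2.4,polys)
E
```

```text
(no output)
```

View pics/w2c.png

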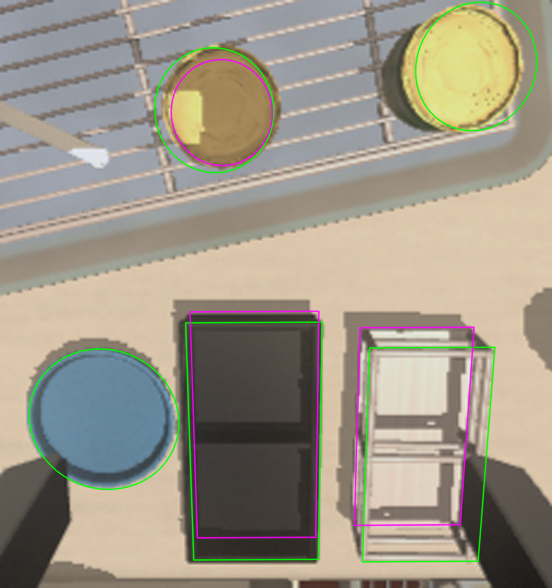

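```bash
python3 - <<'E'
from h import *
A,B,W1,W2=P("scene"),P("side"),np.load("w1.npy"),np.load("w2.npy")
print("tinA",tri(W1,(334,213.5),W2,(342.9,69.2)),plane(W1,(334,213.5),.098),plane(W2,(342.9,69.2),.098))
print("tinB",tri(W1,(246,225),W2,(242.1,84.6)),plane(W1,(246,225),.098),plane(W2,(242.1,84.6),.098))
for n,w,a,b in(("jarA",(301,43),(258.5,258),(341,213)),("jarB",(208,75),(311,247),(367,187)),("mill knob",(219,171),(304,196),(332,153))):
    print(n,tri(W1,w,A,a),tri(W1,w,B,b),plane(W1,w,.132 if n!="mill knob" else .186))
print("dish rim z",tri(W1,(197,310),W2,(193,214)),"tray",tri(W1,(254,305),W2,(255.3,222)))
go(.44,.153,.18,90)
E
```

```text
tinA [ 0.5981425  -0.01500853  0.0895436 ] [ 0.59586382 -0.01191636] [ 0.59647517 -0.01551437]
tinB [ 0.48215916 -0.03137659  0.0912712 ] [ 0.48308101 -0.02863041] [ 0.48183599 -0.03152538]
jarA [0.5410201  0.1838007  0.13836913] [0.54090977 0.18415077 0.13535902] [0.54117485 0.18467476]
jarB [0.44429524 0.1525271  0.14028172] [0.44565056 0.15359398 0.1407308 ] [0.44534803 0.15309069]
mill knob [0.46086199 0.06228499 0.18293378] [0.45967157 0.06188125 0.1801335 ] [0.46064555 0.0629299 ]
dish rim z [ 0.39573586 -0.2224516   0.00710182] tray [ 0.49208072 -0.26825974 -0.07385437]
row [9.1, -2.07, 3.98] [0.0, 0.0, -0.01] n 7.3 t 4.08
```

```bash
python3 -c "
from h import *
go(.596,-.0145,.16,45)"
```

```text
row [3.53, 3.14, 4.65] [0.0, -0.0, 7.49] n 6.3 t 4.08
```

step_arm --plan '[[[2.5,2.5,1,0,0,1.2],[3.55,3.15,2,0,0,2.4],[3.55,3.15,3.5,0,0,3.6],[3.55,3.15,4.65,0,0,7.5],[3.55,3.15,4.65,0,0,7.5],[3.55,3.15,4.65,0,0,7.5],[3.55,3.15,4.65,0,0,7.5],[3.55,3.15,4.65,0,0,7.5]]]'

```text
time_s: 4.75
ee_pos: [0.5961, -0.0139, 0.1589]
eef_rot: [-3.14, 0.001, 0.782]
force: [-0.9, 0.1, -0.8]
grip_width: 0.094
grip_force: 0.0
```

```bash
python3 -c "
from h import *
go(.596,-.0145,.06,45)"
```

```text
row [-0.01, 0.02, 3.3] [-0.01, 0.01, -0.03] n 2.4 t 4.75
```

step_arm --plan '[[[0,0,1.2,0,0,0],[0,0,2.4,0,0,0],[0,0,3.3,0,0,0],[0,0,3.3,0,0,0],[0,0,3.3,0,0,0]]]'

```text
time_s: 5.17
ee_pos: [0.5961, -0.0146, 0.0612]
eef_rot: [-3.141, 0.001, 0.784]
force: [0.4, 0.9, 0.4]
grip_width: 0.0939
grip_force: 0.0
```

step_arm --plan '[[[0,0,0,0,0,0],[0,0,0,0,0,0],[0,0,0,0,0,0],[0,0,0,0,0,0],[0,0,0,0,0,0],[0,0,0,0,0,0],[0,0,0,0,0,0]]]' --grip 0 --squeeze 20

```text
time_s: 5.75
ee_pos: [0.5964, -0.0146, 0.0612]
eef_rot: [3.141, -0.0, 0.783]
force: [-0.6, 1.4, 2.9]
grip_width: 0.0565
grip_force: 20.0
```

```bash
python3 -c "
from h import *
A=P('scene')
for p in [(255,122),(380,133),(305,108),(262,112)]:
  print(p,plane(A,p,0).round(3),plane(A,p,.05).round(3),plane(A,p,.1).round(3))
W=np.load('w2.npy')
for p in [(200,283),(200,312)]: print(plane(W,p,0),plane(W,p,.05))
go(.596,-.0145,.18,90);go(.494,-.272,.18,90)"
```

```text
(255, 122) [ 0.591 -0.353] [ 0.587 -0.297] [ 0.582 -0.24 ]
(380, 133) [ 0.233 -0.338] [ 0.25  -0.282] [ 0.266 -0.226]
(305, 108) [ 0.447 -0.429] [ 0.451 -0.368] [ 0.455 -0.307]
(262, 112) [ 0.574 -0.399] [ 0.571 -0.34 ] [ 0.567 -0.281]
[ 0.39922664 -0.34924841] [ 0.40935093 -0.31869558]
[ 0.39602443 -0.40648546] [ 0.40646434 -0.37029117]
row [-0.01, -0.01, -3.96] [0.0, -0.0, -7.52] n 6.3 t 5.75
row [-8.47, 3.68, -3.96] [0.0, -0.0, -7.52] n 7.2 t 5.75
```

step_arm --plan '[[[0,0,-1.3,0,0,0],[0,0,-2.6,0,0,0],[-0.9,0.4,-4,0,0,-1.2],[-8.5,3.7,-4,0,0,-7.5],[-8.5,3.7,-4,0,0,-7.5],[-8.5,3.7,-4,0,0,-7.5],[-8.5,3.7,-4,0,0,-7.5],[-8.5,3.7,-4,0,0,-7.5]]]'

```text
time_s: 6.42
ee_pos: [0.5155, -0.2179, 0.1789]
eef_rot: [-3.141, -0.0, 1.493]
force: [-0.0, -0.6, -2.2]
grip_width: 0.0566
grip_force: 20.0
```

```bash
python3 -c "
from h import *
go(.494,-.272,.11,90)"
```

```text
row [-1.85, -0.57, 2.3] [-0.0, -0.0, -0.74] n 2.2 t 6.42
```

step_arm --plan '[[[-1.3,-0.4,0,0,0,-0.7],[-1.85,-0.57,0.5,0,0,-0.7],[-1.85,-0.57,1.7,0,0,-0.7],[-1.85,-0.57,2.8,0,0,-0.7],[-1.85,-0.57,3.6,0,0,-0.7],[-1.85,-0.57,4.3,0,0,-0.7],[-1.85,-0.57,4.55,0,0,-0.7],[-1.85,-0.57,4.55,0,0,-0.7]]]'

```text
time_s: 7.08
ee_pos: [0.4939, -0.2699, 0.0409]
eef_rot: [-3.139, -0.002, 1.56]
force: [-0.0, -0.2, -2.1]
grip_width: 0.0564
grip_force: 20.0
```

```bash
python3 -c "
from h import *
shot('w3',['tin_1','tin_tray']);go(.494,-.272,.041,90)"
```

```text
[ 0.4939 -0.2699  0.0409] [-3.1386e+00 -1.7000e-03  1.5603e+00]
tin_1 [([260.0, 210.0], 0.69, [0.494, -0.265])]
tin_tray [([259.0, 160.0], 0.82, [0.494, -0.235])]
row [-0.04, -0.05, 0.09] [0.01, 0.01, -0.1] n 0.1 t 7.23
```

View pics/w3.png

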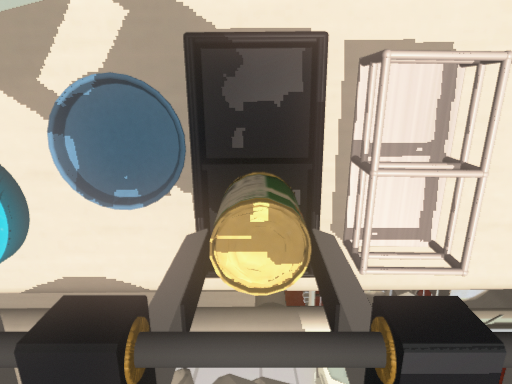

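The tin is inside the far bay. This close view also gives the tray rim corners at (185,35) and (327,33), the rack rail corners at (383,58), (506,58), (466,270) and (366,270), and the dish centre at about (117,140).

```bash
python3 -c "
from h import *
W=np.load('w3.npy')
print('tray',[plane(W,p,.03).round(4) for p in [(185,35),(327,33)]])
print('rack',[plane(W,p,.047).round(4) for p in [(383,58),(506,58),(466,270),(366,270),(368,170),(484,170)]])
print('dish',[plane(W,p,.014).round(4) for p in [(49,140),(186,140),(117,73),(120,209)]])
"
```

```text
tray [array([ 0.4512, -0.1538]), array([ 0.5351, -0.1536])]
rack [array([ 0.5637, -0.1691]), array([ 0.6319, -0.1698]), array([ 0.6312, -0.3014]), array([ 0.5647, -0.3008]), array([ 0.5606, -0.2327]), array([ 0.631 , -0.2334])]
dish [array([ 0.349 , -0.2169]), array([ 0.4438, -0.2178]), array([ 0.4018, -0.1737]), array([ 0.3917, -0.2678])]
```

step_arm --plan '[[[0,0,0.05,0,0,0],[0,0,0.05,0,0,0],[0,0,0.05,0,0,0]]]' --grip 0.85

```text
time_s: 7.48
ee_pos: [0.4953, -0.2706, 0.0417]
eef_rot: [3.14, 0.001, 1.56]
force: [-0.0, 0.4, 0.6]
grip_width: 0.0735
grip_force: 0.0
```

```bash
python3 -c "
from h import *
go(.482,-.031,.15,90)"
```

```text
row [7.98, -0.52, -3.62] [0.01, 0.01, -0.1] n 6.3 t 7.48
```

step_arm --plan '[[[0,0,-1,0,0,0],[0,0,-2.3,0,0,0],[0.8,0,-3.6,0,0,0],[8,-0.5,-3.6,0,0,-0.1],[8,-0.5,-3.6,0,0,-0.1],[8,-0.5,-3.6,0,0,-0.1],[8,-0.5,-3.6,0,0,-0.1],[8,-0.5,-3.6,0,0,-0.1]]]' --grip 1

```text
time_s: 8.15
ee_pos: [0.4826, -0.0388, 0.1495]
eef_rot: [3.14, 0.0, 1.57]
force: [0.3, 0.5, 0.5]
grip_width: 0.0939
grip_force: 0.0
```

```bash
python3 -c "
from h import *
go(.482,-.031,.06,90)"
```

```text
row [0.26, -0.03, 2.98] [0.01, 0.0, -0.0] n 2.2 t 8.15
```

step_arm --plan '[[[0.2,0,1,0,0,0],[0.2,0,2.2,0,0,0],[0.2,0,2.98,0,0,0],[0.2,0,2.98,0,0,0],[0.2,0,2.98,0,0,0]]]'

```text
time_s: 8.57
ee_pos: [0.483, -0.0346, 0.0597]
eef_rot: [-3.141, -0.0, 1.571]
force: [-0.1, 0.2, -0.0]
grip_width: 0.0938
grip_force: 0.0
```

step_arm --plan '[[[0,0,0,0,0,0],[0,0,0,0,0,0],[0,0,0,0,0,0],[0,0,0,0,0,0],[0,0,0,0,0,0],[0,0,0,0,0,0],[0,0,0,0,0,0]]]' --grip 0 --squeeze 20

```text
time_s: 9.15
ee_pos: [0.4831, -0.0346, 0.0596]
eef_rot: [3.141, 0.0, 1.571]
force: [-1.7, -0.2, 4.7]
grip_width: 0.0563
grip_force: 20.0
```

```bash
python3 -c "
from h import *
shot('w4',['tin_1']);go(.4932,-.1945,.12,90)"
```

```text
[ 0.4831 -0.0346  0.0596] [3.1415e+00 1.0000e-04 1.5707e+00]
tin_1 [([252.0, 202.0], 0.65, [0.478, -0.03]), ([170.0, 381.0], 0.34, [0.404, -0.198])]
row [-5.33, 0.34, -2.01] [0.0, 0.0, -0.0] n 4.1 t 9.25
```

step_arm --plan '[[[0,0,-1,0,0,0],[-0.3,0.1,-2,0,0,0],[-5.45,0.34,-2,0,0,0],[-5.45,0.34,-2,0,0,0],[-5.45,0.34,-2,0,0,0],[-5.45,0.34,-2,0,0,0],[-5.45,0.34,-2,0,0,0],[-5.45,0.34,-1,0,0,0]]]'

```text
time_s: 9.92
ee_pos: [0.4954, -0.2006, 0.0931]
eef_rot: [3.135, 0.003, 1.568]
force: [1.5, -0.7, -1.5]
grip_width: 0.0567
grip_force: 20.0
```

```bash
python3 -c "
from h import *
go(.4932,-.198,.0395,90)"
```

```text
row [0.09, -0.09, 1.78] [0.07, 0.03, -0.03] n 1.3 t 9.92
```

step_arm --plan '[[[0,0,0.5,0,0,0],[0,0,1.1,0,0,0],[0,0,1.5,0,0,0],[0,0,1.75,0,0,0],[0,0,1.75,0,0,0],[0,0,1.75,0,0,0]]]'

```text
time_s: 10.42
ee_pos: [0.4932, -0.1977, 0.0367]
eef_rot: [-3.141, -0.0, 1.571]
force: [1.1, 0.1, -0.7]
grip_width: 0.0565
grip_force: 20.0
```

```bash
python3 -c "
from h import *
go(.4932,-.198,.0395,90);shot('w5',['tin_1','tin_tray'])"
```

```text
row [-0.01, 0.0, -0.09] [-0.0, -0.0, 0.0] n 0.1 t 10.42
[ 0.4932 -0.1977  0.0367] [-3.1412e+00 -3.0000e-04  1.5708e+00]
tin_1 [([263.0, 296.0], 0.89, [0.496, -0.259]), ([254.0, 201.0], 0.77, [0.49, -0.185])]
tin_tray []
```

View pics/w5.png

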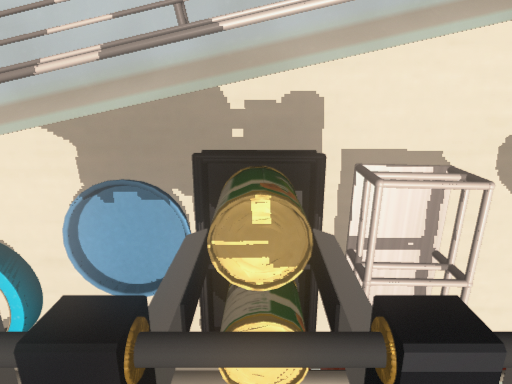

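Both tins are in their bays. Release and head for jar A.

step_arm --plan '[[[0,0,0,0,0,0],[0,0,0,0,0,0],[0,0,0,0,0,0],[0,0,-1,0,0,0],[0,0,-2.3,0,0,0],[0,0,-3.6,0,0,0],[0.5,0,-5,0,0,0],[1,0.2,-6,0,0,0]]]' --grip 0.9

```text
time_s: 11.23
ee_pos: [0.4988, -0.1683, 0.22]
eef_rot: [3.14, 0.001, 1.569]
force: [0.8, -0.4, 0.5]
grip_width: 0.0845
grip_force: 0.0
```

```bash
python3 -c "
from h import *
go(.541,.184,.22,90)"
```

```text
row [11.75, 1.39, -0.01] [0.02, 0.01, -0.02] n 8.5 t 11.23
```

step_arm --plan '[[[11.7,1.4,0,0,0,0],[11.7,1.4,0,0,0,0],[11.7,1.4,0,0,0,0],[11.7,1.4,0,0,0,0],[11.7,1.4,0,0,0,0],[11.7,1.4,0,0,0,0],[11.7,1.4,0,0,0,0],[11.7,1.4,0,0,0,0]]]' --grip 1

```text
time_s: 11.9
ee_pos: [0.5387, 0.1651, 0.2173]
eef_rot: [3.141, -0.0, 1.571]
force: [0.3, 0.0, 0.4]
grip_width: 0.0938
grip_force: 0.0
```

```bash
python3 -c "
from h import *
go(.541,.184,.16,90);go(.541,.184,.1,90);shot('w6',['jar_1'])
W=np.load('w6.npy')
print([plane(W,d['at'],.079).round(4) for d in ctrl.masks_of('jar_1','wrist')])"
```

```text
row [0.63, 0.08, 1.91] [0.01, -0.0, -0.0] n 1.4 t 11.9
row [0.63, 0.07, 3.91] [0.01, -0.0, -0.0] n 2.8 t 11.9
[0.5387 0.1651 0.2173] [ 3.1409e+00 -2.0000e-04  1.5707e+00]
jar_1 [([259.0, 146.0], 0.91, [0.538, 0.187]), ([367.0, 381.0], 0.86, [0.697, -0.16]), ([280.0, 229.0], 0.64, [0.565, 0.081]), ([178.0, 173.0], 0.56, [0.441, 0.154])]
[array([0.5397, 0.1801]), array([0.4392, 0.1514]), array([ 0.6813, -0.1039])]
```

step_arm --plan '[[[0.55,0.05,1,0,0,0],[0.55,0.05,2.1,0,0,0],[0.55,0.05,3.2,0,0,0],[0.55,0.05,3.9,0,0,0],[0.55,0.05,3.9,0,0,0],[0.55,0.05,3.9,0,0,0]]]'

```text
time_s: 12.55
ee_pos: [0.5404, 0.1784, 0.1001]
eef_rot: [-3.141, 0.0, 1.57]
force: [-0.6, -0.6, 1.4]
grip_width: 0.0944
grip_force: 0.0
```

step_arm --plan '[[[0,0,0,0,0,0],[0,0,0,0,0,0],[0,0,0,0,0,0],[0,0,0,0,0,0],[0,0,0,0,0,0],[0,0,0,0,0,0],[0,0,0,0,0,0]]]' --grip 0 --squeeze 20

```text
time_s: 13.13
ee_pos: [0.5404, 0.1794, 0.1]
eef_rot: [3.141, -0.0, 1.571]
force: [-0.1, 0.4, 0.1]
grip_width: 0.0509
grip_force: 0.0
```

```bash
python3 -c "
from h import *
shot('w7',['jar_1']);go(.598,-.2685,.28,90)"
```

```text
[0.5404 0.1794 0.1   ] [ 3.1415e+00 -1.0000e-04  1.5707e+00]
jar_1 [([149.0, 223.0], 0.82, [0.442, 0.151]), ([259.0, 187.0], 0.65, [0.54, 0.184])]
row [-14.93, 1.92, -6.0] [0.0, -0.0, -0.0] n 11.7 t 13.23
```

View pics/w7.png

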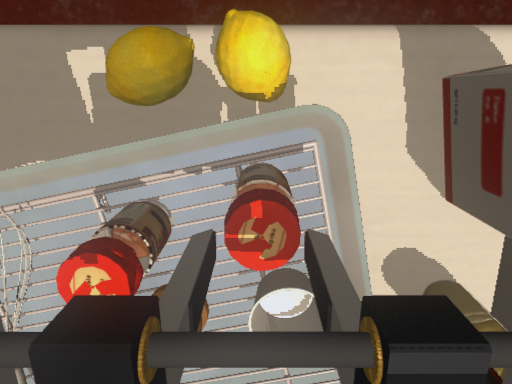

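The cap is between the fingers at (262,232), and they are still closing.

step_arm --plan '[[[0.13,0,0,0,0,0],[0.13,0,0,0,0,0],[0.13,0,0,0,0,0],[0.13,0,0,0,0,0]]]'

```text
time_s: 13.57
ee_pos: [0.5406, 0.1834, 0.1003]
eef_rot: [3.141, -0.0, 1.571]
force: [-1.1, -1.4, 5.4]
grip_width: 0.0431
grip_force: 20.0
```

```bash
python3 -c "
from h import *
go(.598,-.2685,.28,90)"
```

```text
row [-15.06, 1.92, -5.99] [0.01, -0.0, 0.0] n 11.7 t 13.57
```

step_arm --plan '[[[0,0,-1.2,0,0,0],[0,0,-2.5,0,0,0],[0,0,-3.9,0,0,0],[-0.5,0.1,-5.3,0,0,0],[-1.5,0.3,-6,0,0,0],[-15,1.9,-6,0,0,0],[-15,1.9,-6,0,0,0],[-15,1.9,-6,0,0,0]]]'

```text
time_s: 14.23
ee_pos: [0.5638, 0.0126, 0.2798]
eef_rot: [-3.141, -0.0, 1.572]
force: [1.0, 0.0, -1.2]
grip_width: 0.0431
grip_force: 20.0
```

```bash
python3 -c "
from h import *
go(.598,-.2685,.28,90)"
```

```text
row [-9.37, 1.13, -0.01] [-0.0, -0.0, 0.01] n 6.8 t 14.23
```

step_arm --plan '[[[-9.4,1.15,0,0,0,0],[-9.4,1.15,0,0,0,0],[-9.4,1.15,0,0,0,0],[-9.4,1.15,0,0,0,0],[-9.4,1.15,0,0,0,0],[-9.4,1.15,0,0,0,0],[-9.4,1.15,2.5,0,0,0],[-9.4,1.15,3.7,0,0,0]]]'

```text
time_s: 14.9
ee_pos: [0.5979, -0.2638, 0.2013]
eef_rot: [3.138, 0.002, 1.568]
force: [0.5, -0.1, -2.0]
grip_width: 0.0432
grip_force: 20.0
```

```bash
python3 -c "
from h import *
shot('w8',['jar_1','spice_rack']);go(.598,-.2685,.079,90)
im=ctrl.camera('side');cv2.imwrite('pics/s8.png',cv2.resize(im[100:240,150:330,::-1],None,fx=3.5,fy=3.5))"
```

```text
[ 0.5979 -0.2638  0.2013] [3.1384e+00 1.8000e-03 1.5679e+00]
jar_1 [([357.0, 99.0], 0.95, [0.705, -0.188]), ([260.0, 186.0], 0.69, [0.599, -0.287])]
spice_rack [([257.0, 138.0], 0.96, [0.596, -0.235])]
row [-0.29, 0.08, 3.99] [-0.06, -0.03, -0.01] n 2.9 t 15.05
```

View pics/s8.png

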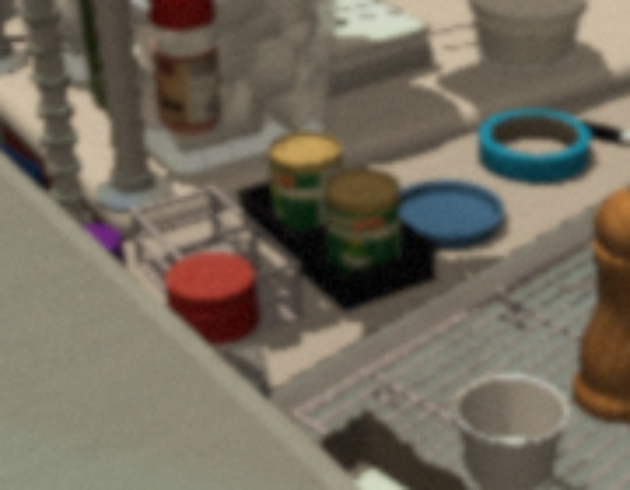

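The side crop shows the jar hanging upright at (186,65) and both tins standing in the tray. Lower the jar.

step_arm --plan '[[[-0.2,0,0.3,0,0,0],[-0.2,0,1.1,0,0,0],[-0.2,0,2,0,0,0],[-0.2,0,2.3,0,0,0],[-0.2,0,2.3,0,0,0],[-0.2,0,2.3,0,0,0]]]'

```text
time_s: 15.6
ee_pos: [0.5983, -0.2664, 0.1343]
eef_rot: [3.14, 0.001, 1.571]
force: [-0.2, 0.0, -1.4]
grip_width: 0.0428
grip_force: 20.0
```

```bash
python3 -c "
from h import *
go(.598,-.2685,.079,90)"
```

```text
row [-0.07, -0.01, 1.84] [0.02, 0.01, 0.0] n 1.3 t 15.6
```

step_arm --plan '[[[-0.07,0,0.4,0,0,0],[-0.07,0,0.8,0,0,0],[-0.07,0,1.2,0,0,0],[-0.07,0,1.6,0,0,0],[-0.07,0,1.8,0,0,0],[-0.07,0,1.84,0,0,0],[-0.07,0,1.84,0,0,0]]]'

```text
time_s: 16.18
ee_pos: [0.5974, -0.2684, 0.0765]
eef_rot: [-3.141, -0.0, 1.571]
force: [0.2, -0.2, -0.9]
grip_width: 0.043
grip_force: 20.0
```

```bash
python3 -c "
from h import *
shot('w9',['jar_1','spice_rack'])"
```

```text
[ 0.5974 -0.2684  0.0765] [-3.1408e+00 -4.0000e-04  1.5707e+00]
jar_1 [([255.0, 188.0], 0.79, [0.594, -0.258]), ([398.0, 92.0], 0.78, [0.699, -0.185])]
spice_rack [([258.0, 153.0], 0.79, [0.597, -0.235]), ([125.0, 101.0], 0.4, [0.489, -0.192])]
```

View pics/w9.png

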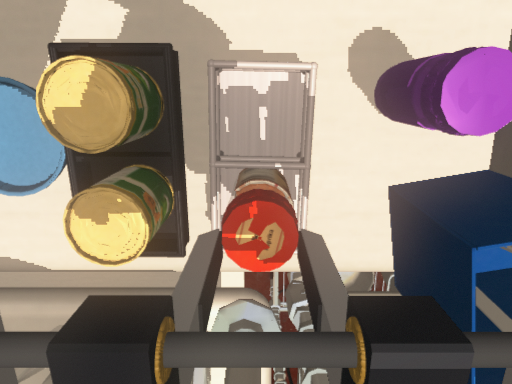

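The jar sits in the far cell, with its cap at (260,232), the rack's middle rail at row 162, and both tins standing square in the tray. Release and move to jar B.

step_arm --plan '[[[0,0,0,0,0,0],[0,0,0,0,0,0],[0,0,0,0,0,0],[0,0,-1,0,0,0],[0,0,-2.2,0,0,0],[0,0,-3.5,0,0,0],[0.7,-0.2,-4.6,0,0,0],[1.9,-0.6,-4.9,0,0,0]]]' --grip 0.9

```text
time_s: 17.0
ee_pos: [0.5808, -0.2135, 0.2295]
eef_rot: [3.135, 0.003, 1.568]
force: [0.7, 1.0, 0.6]
grip_width: 0.0844
grip_force: 0.0
```

```bash
python3 -c "
from h import *
go(.445,.153,.23,90)"
```

```text
row [12.2, -4.56, -0.09] [0.06, 0.03, -0.03] n 9.4 t 17.0
```

step_arm --plan '[[[12.2,-4.5,0,0,0,0],[12.2,-4.5,0,0,0,0],[12.2,-4.5,0,0,0,0],[12.2,-4.5,0,0,0,0],[12.2,-4.5,0,0,0,0],[12.2,-4.5,0,0,0,0],[12.2,-4.5,0,0,0,0],[12.2,-4.5,0,0,0,0]]]' --grip 1

```text
time_s: 17.67
ee_pos: [0.4632, 0.1028, 0.2246]
eef_rot: [3.141, -0.0, 1.57]
force: [1.0, 0.7, 0.2]
grip_width: 0.0943
grip_force: 0.0
```

```bash
python3 -c "
from h import *
ctrl.camera('side');ctrl.camera('side')
go(.445,.153,.1,90)"
```

```text
row [1.58, -0.58, 4.16] [0.01, -0.01, 0.05] n 3.2 t 17.77
```

step_arm --plan '[[[1.55,-0.58,0,0,0,0],[1.55,-0.58,0.2,0,0,0],[1.55,-0.58,1.4,0,0,0],[1.55,-0.58,2.6,0,0,0],[1.55,-0.58,3.7,0,0,0],[1.55,-0.58,4.15,0,0,0],[1.55,-0.58,4.15,0,0,0],[1.55,-0.58,4.15,0,0,0]]]'

```text
time_s: 18.43
ee_pos: [0.4471, 0.1474, 0.0999]
eef_rot: [-3.141, 0.0, 1.57]
force: [0.5, 0.5, 0.1]
grip_width: 0.0941
grip_force: 0.0
```

step_arm --plan '[[[0,0,0,0,0,0],[0,0,0,0,0,0],[0,0,0,0,0,0],[0,0,0,0,0,0],[0,0,0,0,0,0],[0,0,0,0,0,0],[0,0,0,0,0,0],[0,0,0,0,0,0]]]' --grip 0 --squeeze 20

```text
time_s: 19.1
ee_pos: [0.4469, 0.1478, 0.0997]
eef_rot: [3.142, -0.0, 1.571]
force: [0.3, -0.8, 0.2]
grip_width: 0.044
grip_force: 5.8
```

step_arm --plan '[[[0,0,0,0,0,0],[0,0,0,0,0,0]]]'

```text
time_s: 19.27
ee_pos: [0.4469, 0.1477, 0.0997]
eef_rot: [-3.142, 0.0, 1.571]
force: [-1.2, -0.5, 1.6]
grip_width: 0.0429
grip_force: 20.0
```

```bash
python3 -c "
from h import *
go(.598,-.2,.28,90)"
```

```text
row [-11.59, 5.04, -6.01] [-0.0, 0.0, -0.0] n 10.1 t 19.27
```

step_arm --plan '[[[0,0,-1.2,0,0,0],[0,0,-2.5,0,0,0],[0,0,-3.9,0,0,0],[0,0,-5.3,0,0,0],[-0.6,0.3,-6.1,0,0,0],[-11.8,5,-6.1,0,0,0],[-11.8,5,-6.1,0,0,0],[-11.8,5,-6.1,0,0,0]]]'

```text
time_s: 19.93
ee_pos: [0.5046, 0.013, 0.283]
eef_rot: [3.141, 0.0, 1.572]
force: [0.4, 0.5, -1.3]
grip_width: 0.0435
grip_force: 20.0
```

```bash
python3 -c "
from h import *
go(.598,-.2065,.28,90)"
```

```text
row [-7.32, 3.1, 0.1] [0.01, 0.0, 0.01] n 5.7 t 19.93
```

step_arm --plan '[[[-7.2,3.05,0,0,0,0],[-7.2,3.05,0,0,0,0],[-7.2,3.05,0,0,0,0],[-7.2,3.05,0,0,0,0],[-7.2,3.05,0,0,0,0],[-7.2,3.05,0.5,0,0,0],[-7.2,3.05,1.8,0,0,0],[-7.2,3.05,3,0,0,0]]]'

```text
time_s: 20.6
ee_pos: [0.5959, -0.2032, 0.1908]
eef_rot: [3.141, 0.0, 1.569]
force: [0.8, -1.1, -2.2]
grip_width: 0.0433
grip_force: 20.0
```

```bash
python3 -c "
from h import *
ctrl.camera('side')
shot('w10',['jar_1','spice_rack']);go(.598,-.2065,.14,90)"
```

```text
[ 0.5931 -0.2014  0.1824] [-3.1314 -0.0041  1.5694]
jar_1 [([361.0, 155.0], 0.82, [0.702, -0.183]), ([256.0, 188.0], 0.55, [0.588, -0.22])]
spice_rack []
row [-0.17, 0.07, 1.79] [-0.0, -0.0, 0.0] n 1.3 t 20.8
```

View pics/w10.png

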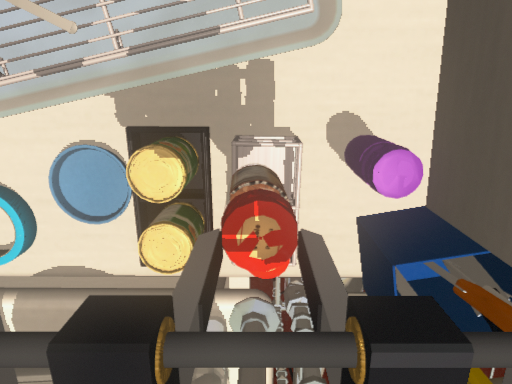

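```bash
python3 -c "
import cv2,numpy as np
for n in('w7','w8','w9','w10'):
  h=cv2.cvtColor(cv2.imread(f'pics/{n}.png'),cv2.COLOR_BGR2HSV);m=((h[...,0]<6)|(h[...,0]>174))&(h[...,1]>170)&(h[...,2]>80)
  m[:, :200]=0;m[:,320:]=0;m[:150]=0;m[285:]=0
  m=cv2.morphologyEx(m.astype(np.uint8),cv2.MORPH_OPEN,np.ones((5,5)));y,x=np.nonzero(m);print(n,x.min(),x.max(),y.min(),y.max(),x.mean(),y.mean())"
```

```text
w7 225 299 200 270 261.43293663557415 234.08394982309423
w8 222 297 200 269 258.77336747759284 234.12548015364916
w9 222 297 200 271 258.6550424128181 234.75086396481308
w10 222 296 200 278 260.2815852205006 238.51758045292016
```

```bash
python3 -c "
from ov import *
for n,t in(('w9',(.5974,-.2684,.0765)),('w10',(.5931,-.2014,.1824))):
  W=np.load(n+'.npy')
  for dy in(-.005,0,.005):
    q=proj(W,circ((t[0],t[1]+dy),.0225,t[2]+.0325));print(n,dy,q.min(0).round(),q.max(0).round())
go(.598,-.2,.14,90)"
```

```text
w9 -0.005 [220. 217.] [299. 288.]
w9 0 [219. 208.] [299. 281.]
w9 0.005 [219. 199.] [299. 273.]
w10 -0.005 [219. 216.] [298. 288.]
w10 0 [219. 208.] [298. 281.]
w10 0.005 [219. 199.] [299. 273.]
row [0.05, 0.07, 1.79] [-0.0, -0.0, 0.0] n 1.3 t 20.8
```

step_arm --plan '[[[-0.1,0.07,0,0,0,0],[-0.1,0.07,0.6,0,0,0],[-0.1,0.07,1.2,0,0,0],[-0.1,0.07,1.8,0,0,0],[-0.1,0.07,1.8,0,0,0],[-0.1,0.07,1.8,0,0,0]]]'

```text
time_s: 21.3
ee_pos: [0.5985, -0.2047, 0.1405]
eef_rot: [3.14, 0.001, 1.571]
force: [0.6, 0.1, 0.2]
grip_width: 0.0431
grip_force: 20.0
```

```bash
python3 -c "
from h import *
go(.598,-.2035,.0775,90)"
```

```text
row [0.04, -0.02, 2.1] [0.01, 0.01, 0.0] n 1.5 t 21.3
```

step_arm --plan '[[[0,0,0.4,0,0,0],[0,0,0.8,0,0,0],[0,0,1.2,0,0,0],[0,0,1.6,0,0,0],[0,0,1.9,0,0,0],[0,0,2.05,0,0,0],[0,0,2.05,0,0,0]]]'

```text
time_s: 21.88
ee_pos: [0.5978, -0.2046, 0.0766]
eef_rot: [-3.141, 0.0, 1.571]
force: [-0.2, 0.5, -1.8]
grip_width: 0.0434
grip_force: 20.0
```

```bash
python3 -c "
from h import *
shot('w11',['jar_1','spice_rack'])
W=np.load('w11.npy')"
```

```text
[ 0.5978 -0.2046  0.0766] [-3.1412  0.      1.5707]
jar_1 [([252.0, 185.0], 0.95, [0.592, -0.191]), ([391.0, 173.0], 0.86, [0.7, -0.182])]
spice_rack []
```

View pics/w11.png

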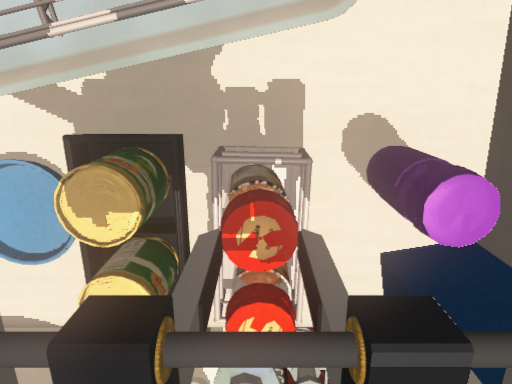

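step_arm --plan '[[[0,0,0,0,0,0],[0,0,0,0,0,0],[0,0,0,0,0,0],[0,0,-1,0,0,0],[0,0,-2.2,0,0,0],[0,0,-3.5,0,0,0],[0.7,-0.3,-4.8,0,0,0],[1.9,-0.9,-5,0,0,0]]]' --grip 0.9

```text
time_s: 22.7
ee_pos: [0.5731, -0.1508, 0.2325]
eef_rot: [3.134, 0.003, 1.568]
force: [0.6, 0.1, -0.1]
grip_width: 0.0843
grip_force: 0.0
```

```bash
python3 -c "
from h import *
go(.461,.0625,.23,90)"
```

```text
row [7.1, -3.76, 0.04] [0.07, 0.03, -0.03] n 5.8 t 22.7
```

step_arm --plan '[[[7.05,-3.7,0,0,0,0],[7.05,-3.7,0,0,0,0],[7.05,-3.7,0,0,0,0],[7.05,-3.7,0,0,0,0],[7.05,-3.7,0,0,0,0],[7.05,-3.7,0,0,0,0],[7.05,-3.7,0,0,0,0],[7.05,-3.7,0,0,0,0]]]' --grip 1

```text
time_s: 23.37
ee_pos: [0.4602, 0.0638, 0.2275]
eef_rot: [3.14, 0.0, 1.573]
force: [0.3, 0.4, -0.0]
grip_width: 0.0939
grip_force: 0.0
```

```bash
python3 -c "
from h import *
shot('w12',['mill']);ctrl.camera('side');go(.461,.0625,.133,90)
h=cv2.imread('pics/w12.png');cv2.imwrite('pics/w12c.png',h[100:384])"
```

```text
[0.4602 0.0638 0.2275] [3.1402 0.     1.5732]
mill [([263.0, 163.0], 0.56, [0.464, 0.063])]
row [0.01, 0.0, 3.13] [0.0, 0.0, -0.01] n 2.3 t 23.52
```

View pics/w12c.png

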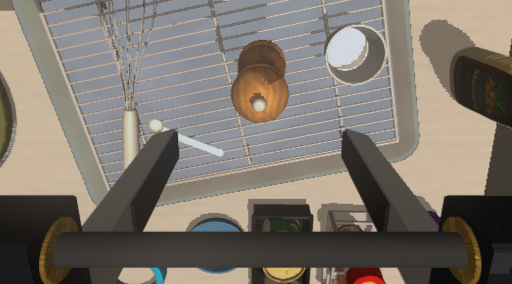

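The mill knob is at (259,204) in the full picture, on the gripper's centre line. Descend and grip.

step_arm --plan '[[[0,0,0.8,0,0,0],[0,0,1.7,0,0,0],[0,0,2.6,0,0,0],[0,0,3.13,0,0,0],[0,0,3.13,0,0,0],[0,0,3.13,0,0,0]]]'

```text
time_s: 24.02
ee_pos: [0.4606, 0.0621, 0.1329]
eef_rot: [-3.14, 0.0, 1.569]
force: [0.1, 0.2, 1.1]
grip_width: 0.0939
grip_force: 0.0
```

step_arm --plan '[[[0,0,0,0,0,0],[0,0,0,0,0,0],[0,0,0,0,0,0],[0,0,0,0,0,0],[0,0,0,0,0,0],[0,0,0,0,0,0],[0,0,0,0,0,0],[0,0,0,0,0,0]]]' --grip 0 --squeeze 25

```text
time_s: 24.68
ee_pos: [0.4604, 0.0628, 0.133]
eef_rot: [3.142, 0.0, 1.571]
force: [0.2, -0.3, 1.1]
grip_width: 0.0447
grip_force: 7.4
```

```bash
python3 -c "
from h import *
go(.3965,-.2205,.2,90)
W=np.load('w12.npy');print(plane(W,(259,204),.186))"
```

```text
row [-9.44, -2.13, -2.23] [0.0, 0.0, -0.0] n 7.1 t 24.68
[0.46003997 0.06390554]
```

step_arm --plan '[[[0,0,0,0,0,0],[0,0,0,0,0,0],[0,0,0,0,0,0],[0,0,-0.3,0,0,0],[0,0,-0.6,0,0,0],[0,0,-0.6,0,0,0]]]'

```text
time_s: 25.18
ee_pos: [0.4613, 0.0629, 0.1532]
eef_rot: [3.139, -0.0, 1.571]
force: [0.5, 0.2, 0.5]
grip_width: 0.0122
grip_force: 0.2
```

```bash
python3 -c "
from h import *
shot('w13',['mill']);ctrl.camera('scene');ctrl.camera('side')
for c in('scene','side'):
  for d in ctrl.masks_of('mill',c)[:1]:
    p=d['pixels'];y,x=np.nonzero(p)
    # axis: row-wise midpoint top vs bottom
    r=np.unique(y);f=np.polyfit(r,[x[y==k].mean() for k in r],1);print(c,d['confidence'],x.min(),x.max(),r.min(),r.max(),f)
    W=P(c)
    for b in(.018,.044):
      print(proj(W,[[.4604,.0628,b],[.4604,.0628,b+.16]]).round(1).tolist())
"
```

```text
[0.4613 0.0629 0.1532] [ 3.1387e+00 -1.0000e-04  1.5707e+00]
mill [([260.0, 176.0], 0.66, [0.462, 0.064])]
scene 0.65 285 315 194 251 [-1.23665534e-01  3.27609916e+02]
[[297.7, 242.1], [304.2, 197.8]]
[[298.7, 235.7], [305.4, 189.3]]
side 0.61 312 342 152 220 [-1.01845086e-01  3.46993911e+02]
[[325.4, 215.9], [331.8, 154.2]]
[[326.4, 206.7], [333.0, 142.9]]
```

The fingers slid up off the ball head and the mill is still standing in place. I'll open, go lower to the body below its flare and regrip there.

step_arm --plan '[[[0,0,0,0,0,0],[0,0,0,0,0,0],[0,0,0,0,0,0],[0,0,0,0,0,0],[0,0,0,0,0,0],[0,0,0,0,0,0],[0,0,0,0,0,0],[0,0,0,0,0,0]]]' --grip 1

```text
time_s: 26.15
ee_pos: [0.4604, 0.0628, 0.1509]
eef_rot: [-3.141, 0.0, 1.571]
force: [-0.8, 0.9, -0.2]
grip_width: 0.0584
grip_force: 0.0
```

```bash
python3 -c "
from h import *
shot('w14',['mill']);im=cv2.imread('pics/w14.png');ctrl.camera('scene');ctrl.camera('side')
for c in('scene','side'):
  for d in ctrl.masks_of('mill',c)[:1]:
    p=d['pixels'];y,x=np.nonzero(p);r=np.unique(y);f=np.polyfit(r,[x[y==k].mean() for k in r],1);print(c,d['confidence'],x.min(),x.max(),r.min(),r.max(),f)
    W=P(c);print(proj(W,[[.4604,.0628,.026],[.4604,.0628,.186]]).round(1).tolist())
h=cv2.cvtColor(im,cv2.COLOR_BGR2HSV)
for d in ctrl.masks_of('mill','wrist')[:1]:
    y,x=np.nonzero(d['pixels']);print(x.min(),x.max(),y.min(),y.max())
from ov import circ
W=np.load('w14.npy');q=proj(W,np.r_[circ((.4604,.0628),.025,.156),circ((.4604,.0628),.029,.026)]);print(q.min(0),q.max(0))
go(.4605,.063,.099,90)"
```

```text
[0.4604 0.0628 0.1509] [-3.1415  0.      1.5708]
mill [([260.0, 177.0], 0.77, [0.461, 0.063])]
scene 0.56 285 315 194 250 [-1.28726990e-01  3.28708971e+02]
[[298.0, 240.1], [304.6, 195.2]]
side 0.63 314 342 152 219 [-1.00488606e-01  3.46758283e+02]
[[325.7, 213.1], [332.2, 150.7]]
220 296 149 264
[220.37066391 149.3850787 ] [298.05102042 262.08570567]
row [0.01, 0.0, 1.73] [0.0, 0.0, -0.0] n 1.2 t 26.5
```

step_arm --plan '[[[0,0,0,0,0,0],[0,0,0,0,0,0],[0,0,0.6,0,0,0],[0,0,1.2,0,0,0],[0,0,1.73,0,0,0],[0,0,1.73,0,0,0],[0,0,1.73,0,0,0]]]'

```text
time_s: 27.08
ee_pos: [0.4602, 0.0628, 0.0991]
eef_rot: [-3.14, 0.0, 1.571]
force: [-0.5, -0.1, 0.5]
grip_width: 0.0939
grip_force: 0.0
```

step_arm --plan '[[[0,0,0,0,0,0],[0,0,0,0,0,0],[0,0,0,0,0,0],[0,0,0,0,0,0],[0,0,0,0,0,0],[0,0,0,0,0,0],[0,0,0,0,0,0],[0,0,0,0,0,0]]]' --grip 0 --squeeze 20

```text
time_s: 27.75
ee_pos: [0.4606, 0.0628, 0.0992]
eef_rot: [3.141, -0.0, 1.571]
force: [0.2, 0.5, -0.2]
grip_width: 0.0482
grip_force: 19.8
```

step_arm --plan '[[[0,0,0,0,0,0],[0,0,0,0,0,0],[0,0,0,0,0,0],[0,0,0,0,0,0]]]'

```text
time_s: 28.08
ee_pos: [0.4606, 0.0628, 0.0992]
eef_rot: [3.141, -0.0, 1.571]
force: [1.1, 0.7, -0.5]
grip_width: 0.048
grip_force: 19.8
```

step_arm --plan '[[[0,0,-0.2,0,0,0],[0,0,-0.5,0,0,0],[0,0,-1,0,0,0],[0,0,-1.6,0,0,0],[0,0,-2.2,0,0,0],[0,0,-2.2,0,0,0]]]'

```text
time_s: 28.58
ee_pos: [0.4617, 0.0629, 0.1687]
eef_rot: [3.137, -0.0, 1.571]
force: [0.5, -0.3, -1.6]
grip_width: 0.0478
grip_force: 19.7
```

```bash
python3 -c "
from h import *
ctrl.camera('scene');ctrl.camera('side');o=ctrl.get_obs();t=o['ee_pos'];print(t,o['grip_width'])
for c in('scene','side'):
  for d in ctrl.masks_of('mill',c)[:1]:
    p=d['pixels'];y,x=np.nonzero(p);r=np.unique(y);f=np.polyfit(r,[x[y==k].mean() for k in r],1);print(c,d['confidence'],x.min(),x.max(),r.min(),r.max(),f)
    b=t[2]-.0732;W=P(c);print(proj(W,[[t[0],t[1],b],[t[0],t[1],b+.16]]).round(1).tolist())
go(.3965,-.2205,.165,90)"
```

```text
[0.46039697 0.06279371 0.16516671] 0.04788908082958949
scene 0.8 287 317 170 232 [-1.21039747e-01  3.26924227e+02]
[[300.5, 223.1], [307.9, 172.6]]
row [-9.44, -2.11, -0.03] [-0.02, 0.0, -0.0] n 7.0 t 28.78
```

step_arm --plan '[[[-1,-0.2,0,0,0,0],[-9.4,-2.1,0,0,0,0],[-9.4,-2.1,0,0,0,0],[-9.4,-2.1,0,0,0,0],[-9.4,-2.1,0,0,0,0],[-9.4,-2.1,0,0,0,0],[-9.4,-2.1,0,0,0,0],[-9.4,-2.1,0,0,0,0]]]'

```text
time_s: 29.45
ee_pos: [0.3955, -0.2234, 0.164]
eef_rot: [-3.14, 0.0, 1.567]
force: [0.3, -0.2, -1.5]
grip_width: 0.0479
grip_force: 19.8
```

```bash
python3 -c "
from h import *
ctrl.camera('scene');ctrl.camera('side')
go(.3965,-.2205,.079,90);print(ctrl.get_obs()['grip_width'])"
```

```text
row [-0.01, 0.01, 2.83] [-0.02, -0.01, -0.03] n 2.0 t 29.55
0.04760277468085448
```

step_arm --plan '[[[0,0,0.5,0,0,0],[0,0,1.1,0,0,0],[0,0,1.7,0,0,0],[0,0,2.2,0,0,0],[0,0,2.6,0,0,0],[0,0,2.8,0,0,0],[0,0,2.85,0,0,0],[0,0,2.85,0,0,0]]]'

```text
time_s: 30.22
ee_pos: [0.3976, -0.2182, 0.0794]
eef_rot: [-3.141, -0.001, 1.572]
force: [-0.7, -0.1, -1.5]
grip_width: 0.0476
grip_force: 20.0
```

```bash
python3 -c "
from h import *
ctrl.camera('side');ctrl.camera('scene');o=ctrl.get_obs();print(o['ee_pos'],o['force'],o['grip_width'])
for c in('scene','side'):
  for q in('mill','mill_dish'):
    for d in ctrl.place_of(q,c)[:2]: print(c,q,d['at'],d['confidence'],plane(P(c),d['at'],.005).round(4))"
```

```text
[ 0.39768869 -0.21857785  0.07969657] [ 1.00562237 -1.25201362 -1.64630336] 0.04734181129825817
scene mill [324.0, 158.3] 0.57 [ 0.3946 -0.219 ]
scene mill_dish [321.7, 159.4] 0.54 [ 0.4008 -0.2144]
side mill [278.5, 166.5] 0.93 [ 0.4064 -0.197 ]
side mill_dish [276.2, 161.9] 0.48 [ 0.3967 -0.2218]
```

step_arm --plan '[[[0,0,0.04,0,0,0],[0,0,0.04,0,0,0],[0,0,0.04,0,0,0],[0,0,0.04,0,0,0],[0,0,0.04,0,0,0],[0,0,0.04,0,0,0]]]' --grip 0.82

```text
time_s: 31.02
ee_pos: [0.3974, -0.2192, 0.0784]
eef_rot: [3.141, 0.0, 1.571]
force: [-0.5, -0.1, -0.3]
grip_width: 0.0768
grip_force: 0.0
```

step_arm --plan '[[[0,0,-0.6,0,0,0],[0,0,-1.5,0,0,0],[0,0,-2.5,0,0,0],[0,0,-3.7,0,0,0],[0,0,-4.9,0,0,0],[0,0,-6.1,0,0,0],[0,0,-7.3,0,0,0],[0,0,-7.3,0,0,0]]]'

```text
time_s: 31.68
ee_pos: [0.3987, -0.22, 0.304]
eef_rot: [3.133, 0.005, 1.571]
force: [-0.0, -0.5, 0.8]
grip_width: 0.0769
grip_force: 0.0
```

```bash
python3 -c "
from h import *
go(.5,-.12,.3,90)"
```

```text
row [3.34, 3.37, 0.14] [0.08, 0.05, -0.0] n 3.4 t 31.68
```

Final check from above, numerically.

step_arm --plan '[[[3.3,3.4,0,0,0,0],[3.3,3.4,0,0,0,0],[3.3,3.4,0,0,0,0],[3.3,3.4,0,0,0,0],[3.3,3.4,0,0,0,0],[3.3,3.4,0,0,0,0],[3.3,3.4,0,0,0,0]]]'

```text
time_s: 32.27
ee_pos: [0.499, -0.1207, 0.2972]
eef_rot: [-3.141, 0.0, 1.57]
force: [-0.3, 0.1, 0.8]
grip_width: 0.0772
grip_force: 0.0
```

```bash
python3 - <<'E'
from ov import *
ctrl.camera("side");shot("w20");W=np.load("w20.npy");im=cv2.imread("pics/w20.png")
h=cv2.cvtColor(im,cv2.COLOR_BGR2HSV)
m=(((h[...,0]<6)|(h[...,0]>174))&(h[...,1]>170)&(h[...,2]>80)).astype(np.uint8)
m=cv2.morphologyEx(m,cv2.MORPH_CLOSE,np.ones((7,7)))
n,l,s,c=cv2.connectedComponentsWithStats(m)
for i in range(1,n):
    if s[i,4]>150: print("red",s[i],plane(W,c[i],.109).round(4),"top-edge", plane(W,c[i],.1).round(4))
for q in("tin_1","mill"):
    for d in ctrl.masks_of(q,"wrist"):
        y,x=np.nonzero(d["pixels"]);print(q,round(d["confidence"],2),x.min(),x.max(),y.min(),y.max())
def ext(c,r0,z0,r1,z1):
    p=proj(W,np.r_[circ(c,r0,z0),circ(c,r1,z1)]);return np.r_[p.min(0),p.max(0)].round()
print("exp tins",ext((.4932,-.2726),.0285,.004,.0285,.076),ext((.4932,-.1946),.0285,.004,.0285,.076))
print("exp mill",ext((.3965,-.2205),.029,.005,.025,.135))
for yy in(-.2685,-.2015):
    p=proj(W,np.r_[circ((.598,yy),.0225,.109),circ((.598,yy),.0225,.088)]);print("exp cap",p.min(0).round(),p.max(0).round())
E
```

```text
[ 0.4989 -0.1209  0.2974] [3.1415e+00 2.0000e-04 1.5698e+00]
jar_1 [([391.0, 190.0], 0.87, [0.692, -0.176]), ([321.0, 238.0], 0.65, [0.594, -0.253]), ([321.0, 202.0], 0.6, [0.59, -0.195])]
tin_1 [([253.0, 197.0], 0.87, [0.489, -0.187]), ([257.0, 244.0], 0.87, [0.495, -0.262])]
mill [([195.0, 212.0], 0.57, [0.402, -0.211])]
steel_cup [([321.0, 197.0], 0.26, [0.591, -0.186])]
sauce_bottle [([431.0, 29.0], 0.73, [0.732, 0.044])]
spice_rack [([322.0, 221.0], 0.95, [0.599, -0.236])]
tin_tray [([257.0, 221.0], 0.92, [0.495, -0.235])]
mill_dish []
red [317 210  34  31 566] [ 0.5914 -0.1951] top-edge [ 0.5935 -0.1987]
red [319 259  19  28 248] [ 0.5873 -0.2674] top-edge [ 0.5893 -0.2726]
tin_1 0.63 234 275 179 232
tin_1 0.59 238 276 231 282
mill 0.67 151 211 195 255
exp tins [235. 227. 276. 283.] [234. 180. 276. 233.]
exp mill [153. 196. 213. 269.]
exp cap [315. 252.] [352. 290.]
exp cap [318. 205.] [356. 244.]
```

```bash
python3 -c "
from station import ctrl
print(ctrl.hand_in())"
```

```text
the job is handed in; nothing more can be done
None
```

I handed the job in at about 33 s with both jars in the spice rack, both tins in the tray and the mill in its dish. The last wrist view showed them at their expected places, though the fingers partly hid the far jar. The sauce bottle measured within a few millimetres of its start; I never touched the cup, but the last view did not cover it. The hand-in call returned no verdict.

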